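# Tip used vials from a scoop tray into the waste box and shut its flap

### The job

Pick up the scoop tray by its sloping rear grip and tip it over the open waste box so that all four used vials go in. Stand the empty tray upright on the bench again and let it go, then swing the box's flap fully shut so that its tab drops behind the front wall. Leave the other things on the bench where they stand.

Things in the scene. Friction and masses are not known exactly. Their poses are not given: they have to be found in the camera images.
- tray: Small open aluminium scoop tray, loose, about 150 g. Origin: centre of its underside. x points to the pouring end, z up. Side walls x -52 to +64 mm, 34 mm high, 84 mm wide outside (y +-42), walls and floor 4 mm. Rear wall at x = -54 to -50. Flat floor to x = 29, then a ramp at 25 deg up to the lip at x = 65, z = 21: no front wall. Straight black grip bar at the rear.
- tray_grip (a point): Grip point on the tray's black bar: x -78.5, y 0, z 72.6 mm in the tray's frame. The bar leans back 25 deg from vertical (upper end away from the pouring end), is 14 mm thick fore and aft, 28 mm wide along y, and ends 22 mm beyond this point. A tool with one finger before and one behind the bar, fingers along it, points down and 25 deg towards the pouring end.
- tray_lip (a point): Middle of the tray's pouring lip: x = 65, y = 0, z = 21 mm in the tray's frame (same axes).
- box_mouth (a point): Centre of the mouth of the fixed grey waste box, 95 mm above the bench, on the level of its rim; z up, x points to the hinge side. Box outside 130 x 130 mm (136 over its rim band), 95 mm high, walls and floor 4 mm, open inside, so x and y within +-61 mm is the opening.
- flap_hinge (a point): Middle of the flap's hinge line, at the rim of the box: x = +65, z = +1 mm in the frame of box_mouth. The hinge runs along the box's y. The axes turn with the flap.
- flap_edge (a point): Middle of the flap's free edge, outer face, 138 mm from the hinge. The axes turn with the flap: -x from hinge to edge, z out of its outer face. The flap is a plate 138 x 130 mm, 4 mm thick.
- flap (a joint): Angle of the flap in rad: 0 shut (flat on the rim, its 16 mm tab inside behind the front wall), 1.57 upright, up to 2.1 leaning back away from the mouth. A stiff hinge: the flap stays where it is left; about 1.5 N at the edge moves it.
- used_vial_1: Used sample vial, capped cylinder 18 mm across, 67 mm long, 14 g, one of four alike lying side by side across the tray (caps differ in colour, which means nothing). Origin: centre of its bottom end; z along it to the cap.
- used_vial_2: Used sample vial, capped cylinder 18 mm across, 67 mm long, 14 g, one of four alike lying side by side across the tray (caps differ in colour, which means nothing). Origin: centre of its bottom end; z along it to the cap.
- used_vial_3: Used sample vial, capped cylinder 18 mm across, 67 mm long, 14 g, one of four alike lying side by side across the tray (caps differ in colour, which means nothing). Origin: centre of its bottom end; z along it to the cap.
- used_vial_4: Used sample vial, capped cylinder 18 mm across, 67 mm long, 14 g, one of four alike lying side by side across the tray (caps differ in colour, which means nothing). Origin: centre of its bottom end; z along it to the cap.
- film_roll: Bystander, loose: white roll of sealing film standing on its end, 62 mm across, 51 mm high. Origin: centre of its underside.
- oil_bottle: Bystander, loose: small capped bottle, 38 mm across, 84 mm high, upright. Origin: centre of its underside.
- objective_can: Bystander, loose: black screw can, 37 mm across, 45 mm high, upright. Origin: centre of its underside.
- dust_cap: Bystander, loose: flat black round cap, 44 mm across, 12 mm high. Origin: centre of its underside.
- mouse: Bystander, loose: black computer mouse, 100 x 61 mm, 36 mm high. Origin: centre of its underside.
- scale_case: Bystander, loose: flat black case lying on the bench, 85 mm long along its y, 43 mm wide, 9 mm high. Origin: centre of its underside.

How it is judged:
By the outcome, as a careful person would: the job done as asked, in the order asked, and still so for the second after the job is handed in, with the robot touching nothing.
It also fails if it takes over 72 s, if anything falls off the work surface, if the arm or the gripper's body presses on something with over 40 N, if the wrist force passes 120 N, or if a joint passes its speed limit or range.

### The arm

A 6-joint arm with a two-finger parallel gripper is mounted at the origin on a cart in front of the work surface, level with it; the furniture and walls round the work are solid. World frame = base frame: x ahead of the robot, y to its left, z up, the work surface at z = 0. Lengths are in m, angles in rad, forces in N, time in s.
With the tool pointing down it reaches from about 0.425 to 0.95 m from the base axis. Payload 3.5 kg.
Tool frame: the origin (TCP) lies between the finger pads; the fingertips stand 19 mm ahead of it and the grasp point (between the pads) is the TCP; z points along the fingers, y is the line along which they close (so a half turn about z gives the same grasp; the last joint's range is limited). The gripper opens to 85 mm and grips with 20 to 120 N. Pads are 22 mm wide; open, the fingers measure 114 mm over their backs; the gripper's body (76 mm by 85 mm) begins 54 mm behind the grasp point. The pads swing forward as they close: fully open they stand 13 mm farther back than shut.
Start: joints at [0.978, 0.286, 1.577, -0, 1.279, -0.15], TCP at [0.289, 0.61, 0.25] pointing down, gripper open.
Joint ranges: [-2.77, 2.77], [-0.9, 2.22], [0.21, 2.48], [-1.53, 4.67], [0.24, 2.81], [-2.84, 2.84]. Speed limits (rad/s): [2.79, 2.79, 3.14, 3.14, 3.14, 3.14].

### API

Orientations are given as a unit quaternion [x, y, z, w].
In Python, from plant import monitor, eyes, ctrl gives the robot as it stands.
- The arm moves only by the shell command python3 -m handwheel 'ROWS' [FORCE]. ROWS is JSON, a list of rows, each a list of 7 numbers: the shift along the tool's x, y, z in units of 40 cm (1.0 is 40 cm), then the turn, a rotation vector about the tool's x, y, z in units of pi rad (1.0 is pi rad), then the opening, from -1 (shut) to 1 (fully open). A call has 1 to 12 rows; each row is the pose to reach, as a shift and turn from the pose commanded when the call began, along the tool's axes at that moment, turning the shorter way round; what a row does not reach only later rows make up. A row lasts 1/8 s, in which the tool goes at most 62.5 mm and 10.7 degrees, less where a joint would pass 70% of its speed; a pose out of reach is approached as far as the arm can. A call with a number of a shift or a turn outside -1 to 1 is refused whole. A call with a gripper value outside its range is refused whole. The fingers move at their own pace and stop on an object; FORCE is the grip in N (left out, the last holds). Time passes only in rows, so rows that repeat a pose let the fingers close. It gives the time, the measured TCP pose, the force, the opening and the grip force at its end, in the units of the state.
- monitor.get_state(): the state, without advancing time (a new reading comes with each control period).
- eyes.read_camera(name): name is "side" or "top"; returns the picture (384x512x3 uint8, red, green, blue); there is no depth.
- eyes.camera_params(name): a dict with "K" (3x3 intrinsics, pixels), "k1" (the pictures are not rectified: a ray, as slopes to the right and down, at radius r is drawn at 1 + k1 r^2 times it, then the intrinsics apply), "R" (3x3) and "t" (3): a world point X has camera coordinates R X + t. Camera axes: x right, y down, z forward; pixel columns grow to the right and rows downward; lengths in m; the calibration is good to about 2 mm. A picture is of the moment at which its call begins. camera_params takes no time and is no camera call.
- ctrl.sign_off(): hands the job in; it is judged then, once.
The state is a dict: "time": time; "qpos": joint angles; "dq": joint speeds; "joint_efforts": joint torques, N m; "eef_pos": TCP position; "tcp_rot": TCP orientation; "contact_force": force on the tool from outside, world axes, zero at the start; "wrist_torque": the same for the moment, N m; "opening": opening from 0.0 (shut) to 1.0 (fully open); "finger_force": force on a finger pad.
Only numpy, scipy, OpenCV 4.12 (cv2) and the standard library are available. Lean on these libraries where they do the work, as an engineer would, in place of code of your own. Each camera call takes 0.05 s, during which the arm holds its last target. There are 200 camera calls.

## Working session

There is one attempt and no reset: what is moved stays moved. The work goes in short steps, Python scripts to look and compute and a shell command to move; the robot and the scene stay as the last step left them, time stands still between calls to the robot, and variables do not carry over. Pictures are saved under pics/ and viewed, at most 10 in all, crops included, and the job is handed in when it is done.

```bash
ls; mkdir -p pics; python3 - <<'E'
from plant import monitor, eyes, ctrl
import cv2
for n in ("side","top"):
    im=eyes.read_camera(n); cv2.imwrite(f"pics/{n}0.png",cv2.cvtColor(im,cv2.COLOR_RGB2BGR))
    print(n,eyes.camera_params(n))
s=monitor.get_state();print(s)
E
```

```text
pics
side {'K': array([[370.60034683,   0.        , 256.43737606],
       [  0.        , 370.60034683, 187.72956734],
       [  0.        ,   0.        ,   1.        ]]), 'k1': -0.05278514334094459, 'R': array([[ 0.69450354, -0.71941476,  0.01035552],
       [-0.53028931, -0.52154838, -0.66841644],
       [ 0.48626956,  0.45872616, -0.74371515]]), 't': array([-0.42896424,  0.34895266,  0.82927524])}
top {'K': array([[377.96952578,   0.        , 259.68814616],
       [  0.        , 377.96952578, 187.96038778],
       [  0.        ,   0.        ,   1.        ]]), 'k1': 0.0017464854471616503, 'R': array([[-0.02110854, -0.99977072, -0.00359571],
       [-0.97095634,  0.02135723, -0.23830161],
       [ 0.23832377, -0.00153892, -0.97118454]]), 't': array([-0.04058522,  0.61036204,  0.78763656])}
{'time': 0.1, 'qpos': array([ 9.78019111e-01,  2.87134280e-01,  1.57806078e+00, -8.51873756e-06,
        1.27860460e+00, -1.49997895e-01]), 'dq': array([-3.79386909e-04, -9.53778989e-05, -9.48699802e-04,  7.38715446e-05,
       -1.49971225e-04,  1.24558648e-03]), 'joint_efforts': array([ 1.07871154e-03, -4.07302666e+01, -2.93697739e+01, -1.36305980e-04,
        3.48833441e-03,  1.77822147e-05]), 'eef_pos': array([0.28885897, 0.60944318, 0.24903098]), 'tcp_rot': array([ 2.19584243e-01,  9.75592918e-01, -1.02975202e-03, -3.96671748e-04]), 'contact_force': array([ 0.7160804 , -0.69820639, -0.22843634]), 'wrist_torque': array([-0.00952967, -0.01510905, -0.06037838]), 'finger_force': 0.0, 'opening': 1.0025122898542629}
```

View pics/side0.png

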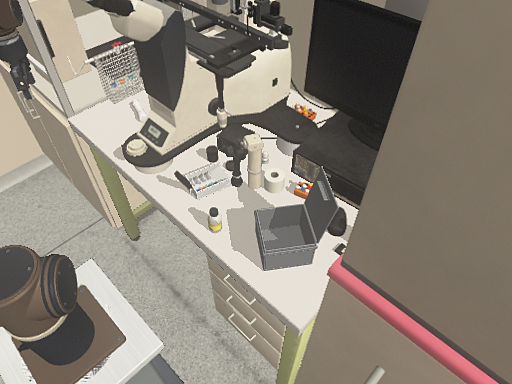

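View pics/top0.png

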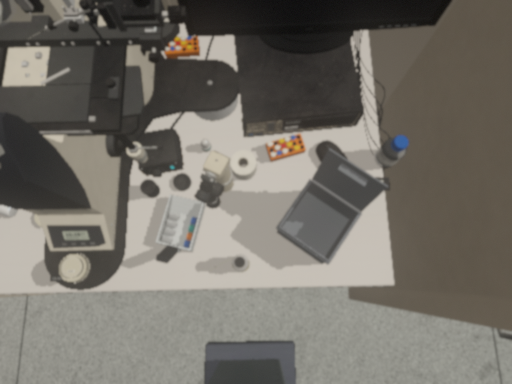

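```bash
python3 - <<'E'
import cv2,numpy as np
s=cv2.imread("pics/side0.png");t=cv2.imread("pics/top0.png")
a=cv2.resize(t[130:280,130:290],None,fx=3.75,fy=3.75,interpolation=cv2.INTER_CUBIC)
b=cv2.resize(s[120:280,165:360],None,fx=4,fy=3.75,interpolation=cv2.INTER_CUBIC)
cv2.imwrite("pics/c_side.png",b)
b=t[130:280,130:400]
cv2.imwrite("pics/c_top.png",cv2.resize(b,None,fx=2.96,fy=2.96,interpolation=cv2.INTER_CUBIC))
E
```

```text
(no output)
```

View pics/c_side.png

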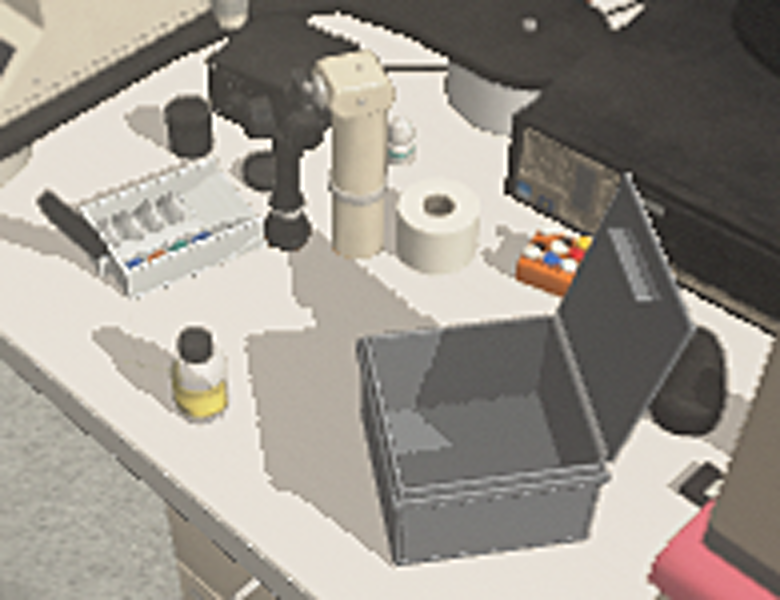

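View pics/c_top.png

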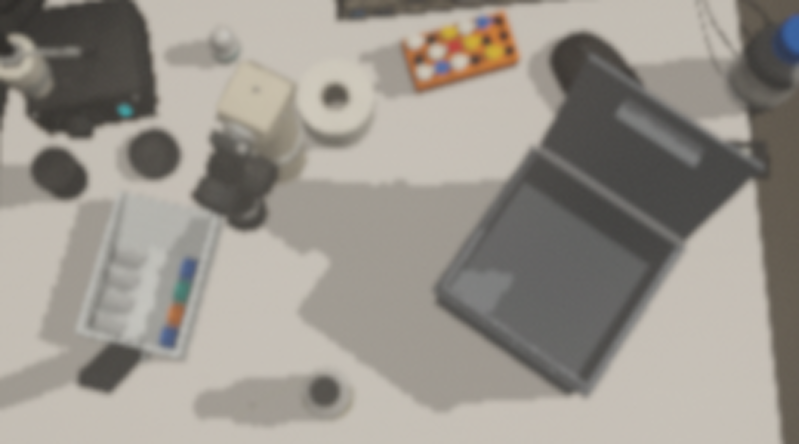

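```bash
cat > h.py <<'E'
import numpy as np,cv2
from scipy.spatial.transform import Rotation as Ro
from plant import monitor, eyes, ctrl
P={n:eyes.camera_params(n) for n in("side","top")}
def ray(n,p):
    c=P[n];K=c["K"];d=np.array([c["k1"],0,0,0,0.])
    u=cv2.undistortPoints(np.array([[p]],float),K,d)[0,0]
    return -c["R"].T@c["t"], c["R"].T@np.r_[u,1]
def onz(n,p,z):
    o,d=ray(n,p);return o+d*(z-o[2])/d[2]
def tri(ps,pt):
    (a,u),(b,v)=ray("side",ps),ray("top",pt)
    s=np.linalg.lstsq(np.c_[u,-v],b-a,rcond=None)[0]
    x,y=a+u*s[0],b+v*s[1];return (x+y)/2,np.linalg.norm(x-y)
def proj(n,X):
    c=P[n];return cv2.projectPoints(np.array([X],float),cv2.Rodrigues(c["R"])[0],c["t"],c["K"],np.array([c["k1"],0,0,0,0.]))[0][0,0]
def T(x,y):return (x/2.96+129.85,y/2.96+129.85)
def S(x,y):return (x/4+164.9,y/3.75+119.9)
E
python3 - <<'E'
from h import *
np.set_printoptions(precision=4,suppress=True)
print("tray rear L",tri(S(80,207),T(78,332)),onz("top",T(78,332),.034))
print("tray rear R",tri(S(122,263),T(184,358)),onz("top",T(184,358),.034))
for n,p in dict(fl=(122,194),fr=(221,218)).items(): print(n,onz("top",T(*p),.034))
print("bottom RR side",onz("side",S(133,293),0))
print("bar top end",tri(S(46,197),T(95,383)))
for n,ps,pt in [("box FL",(362,342),(437,290)),("box FR",(400,497),(583,390)),("HR",(606,472),(685,240)),("HL",(558,318),(533,150)),("flap L",(628,178),(592,57)),("flap R",(692,325),(763,172))]:
    print(n,tri(S(*ps),T(*pt)),onz("top",T(*pt),.095))
# blackhead/post
print("post top",tri(S(350,70),T(256,92)))
print("blk foot",tri(S(288,235),T(245,215)))
print("bottle top",tri(S(195,342),T(325,390)))
# dark bar contours
for n,f,(x0,y0,x1,y1) in [("top","pics/top0.png",(150,236,185,266)),("side","pics/side0.png",(170,165,200,200))]:
    im=cv2.imread(f)[y0:y1,x0:x1];m=(im.max(2)<75).astype(np.uint8)
    k,l,st,c=cv2.connectedComponentsWithStats(m)
    for i in range(1,k):
        if st[i,4]>15:
            pts=np.argwhere(l==i)[:,::-1].astype(np.float32)
            print(n,st[i],c[i]+(x0,y0),(cv2.boxPoints(cv2.minAreaRect(pts))+(x0,y0)).tolist())
E
```

```text
tray rear L (array([0.4954, 0.1854, 0.0418]), np.float64(0.000758275557664758)) [0.4959 0.1877 0.034 ]
tray rear R (array([0.471 , 0.1006, 0.0602]), np.float64(0.002359953220301874)) [0.4741 0.1046 0.034 ]
fl [0.6055 0.1572 0.034 ]
fr [0.5841 0.0774 0.034 ]
bottom RR side [0.4847 0.1165 0.    ]
bar top end (array([0.4519, 0.154 , 0.1078]), np.float64(0.00045797037778957136))
box FL (array([ 0.5159, -0.0913,  0.092 ]), np.float64(0.0026764862730314152)) [ 0.5145 -0.0903  0.095 ]
box FR (array([ 0.442 , -0.1943,  0.0902]), np.float64(0.003321103538886785)) [ 0.4404 -0.1924  0.095 ]
HR (array([ 0.5462, -0.2739,  0.0918]), np.float64(0.004652715057696938)) [ 0.5476 -0.2746  0.095 ]
HL (array([ 0.6221, -0.1684,  0.0911]), np.float64(0.005578448754645003)) [ 0.6187 -0.1661  0.095 ]
flap L (array([ 0.644 , -0.1884,  0.2308]), np.float64(0.0005983599661242868)) [ 0.6917 -0.2153  0.095 ]
flap R (array([ 0.5653, -0.2887,  0.2374]), np.float64(0.0031125076577335656)) [ 0.5979 -0.3373  0.095 ]
post top (array([0.6354, 0.0325, 0.1938]), np.float64(0.003957143311457985))
blk foot (array([0.5881, 0.057 , 0.0337]), np.float64(0.004635233176339163))
bottle top (array([ 0.4452, -0.0073,  0.0818]), np.float64(0.0005226627657407385))
```

```bash
python3 - <<'E'
from h import *
np.set_printoptions(precision=4,suppress=True)
d=np.array([np.cos(np.radians(-14.8)),np.sin(np.radians(-14.8)),0]);y=np.array([-d[1],d[0],0]);o=np.array([.535,.133,0])
g=lambda a,b,c:o+d*a+y*b+np.array([0,0,c])
for nm,p in dict(endctr=g(-.0878,0,.0925),grip=g(-.0785,0,.0726),rrt=g(-.054,-.042,.034),rlt=g(-.054,.042,.034)).items(): print(nm,p,[proj(n,p) for n in P])
for n,f,(x0,y0,x1,y1) in [("top","pics/top0.png",(152,238,184,266)),("side","pics/side0.png",(170,166,196,194))]:
    im=cv2.imread(f)[y0:y1,x0:x1];print(n,x0,y0);print('\n'.join(''.join('%4d'%v for v in r) for r in im.max(2)))
E
```

```text
endctr [0.4501 0.1554 0.0925] [array([176.492 , 176.2492]), array([163.017 , 260.5765])]
grip [0.4591 0.1531 0.0726] [array([180.5039, 179.8215]), array([166.563 , 256.8407])]
rrt [0.4721 0.1062 0.034 ] [array([195.86  , 194.7445]), array([191.305 , 251.6956])]
rlt [0.4935 0.1874 0.034 ] [array([184.2074, 176.8562]), array([156.2937, 243.0541])]
top 152 238
 159 160 160 163 174 180 172 152 133 132 148 160 165 165 168 168 170 174 177 179 182 188 193 194 195 194 189 175 164 160 160 159
 159 160 161 166 177 181 168 150 132 135 149 157 161 163 164 165 167 169 171 174 179 187 192 194 194 194 188 175 164 160 159 159
 159 160 160 169 180 181 170 155 142 141 148 153 156 158 160 162 163 165 167 169 176 186 192 193 193 193 188 174 163 160 159 156
 159 159 161 168 178 179 175 168 159 156 156 156 156 155 155 157 158 161 163 169 179 188 192 192 191 190 183 171 161 159 158 153
 159 160 160 164 170 172 174 175 172 169 168 168 167 162 158 156 156 155 159 171 182 189 191 191 187 181 174 166 159 158 156 151
 159 159 160 161 160 161 164 168 167 167 172 176 175 171 167 163 158 153 157 170 181 185 186 18
[... 5124 characters left out ...]
74 173 177 181 181 182 187 186 150  85  77  74  70  59 104 255 215 228
 231 231 231 234 236 230 230 231 231 234 179 175 179 180 182 187 189 127  76  62 147 160 116 185 243 231
 230 232 231 231 231 233 233 234 234 235 230 233 178 176 178 182 189 153 117 129 235 232 141 119 255 222
 231 231 231 231 231 231 230 230 232 232 233 236 230 233 181 177 183 182 152 121 239 167 137 119 156 255
 231 231 231 231 232 231 231 231 231 231 231 232 234 237 233 178 176 182 181 114 224 137 136 128 113 194
 231 231 229 231 231 231 231 231 231 231 231 231 231 231 235 229 233 180 180 139 215 135 135 127 124 123
 231 231 232 231 230 231 231 230 230 232 231 232 230 231 230 232 236 233 179 168 204 154 180 152 124 119
```

```bash
python3 - <<'E'
from h import *
np.set_printoptions(precision=4,suppress=True)
d=np.array([np.cos(np.radians(-14.8)),np.sin(np.radians(-14.8)),0]);y=np.array([-d[1],d[0],0]);o=np.array([.535,.133,0])
g=lambda a,b,c:o+d*a+y*b+np.array([0,0,c])
c,s=np.cos(np.radians(25)),np.sin(np.radians(25))
for a in(-.007,.007):
  for b in (-.014,.014):
    p=g(-.0878+a*c,b,.0925+a*s);print("end",a,b,*[proj(n,p).round(1) for n in P])
for a in(-.054,.064):
  for b in(-.042,.042):
    for z in (0,.034):p=g(a,b,z);print("tray",a,b,z,*[proj(n,p).round(1) for n in P])
a=cv2.imread("pics/side0.png")[155:210,165:245];b=cv2.imread("pics/top0.png")[185:270,145:215]
a=cv2.resize(a,None,fx=7,fy=7,interpolation=cv2.INTER_NEAREST)
cv2.imwrite("pics/c2.png",a)
E
```

```text
end -0.007 -0.014 [176.5 180.9] [168.8 265.2]
end -0.007 0.014 [172.7 174.7] [156.2 262. ]
end 0.007 -0.014 [180.4 177.8] [169.9 259.1]
end 0.007 0.014 [176.5 171.7] [157.2 256. ]
tray -0.054 -0.042 0 [197.1 202.2] [193.9 252.8]
tray -0.054 -0.042 0.034 [195.9 194.7] [191.3 251.7]
tray -0.054 0.042 0 [185.7 184.4] [160.1 244.4]
tray -0.054 0.042 0.034 [184.2 176.9] [156.3 243.1]
tray 0.064 -0.042 0 [231.7 187.2] [207.1 205.4]
tray 0.064 -0.042 0.034 [231.3 179.7] [205.1 202.7]
tray 0.064 0.042 0 [219.3 170.6] [174.3 197.6]
tray 0.064 0.042 0.034 [218.6 163.1] [171.1 194.5]
```

View pics/c2.png

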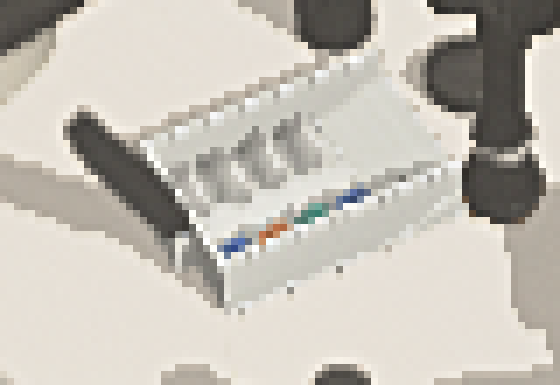

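```bash
python3 - <<'E'
from h import *
from scipy.optimize import least_squares
np.set_printoptions(precision=4,suppress=True)
M=[(-.054,.042,.034,"top",156.2,242.3),(-.054,-.042,.034,"top",192,250.9),(.064,.042,.034,"top",171,195.4),(.064,-.042,.034,"top",204.6,203.6),
(-.054,-.042,0,"side",198.6,199),(-.054,-.042,.034,"side",196.8,190.7),(-.054,.042,.034,"side",186,174.8),(.064,.042,.034,"side",219,162.4),(.064,-.042,.034,"side",231.4,178.4)]
def f(q,full=0):
    r=[]
    for a,b,z,n,u,v in M:
        R=Ro.from_euler('z',q[2]).apply([a,b,0]);X=np.r_[q[0],q[1],q[3]]+R+[0,0,z]
        r+=list(proj(n,X)-(u,v))
    return np.array(r)
for fix in (0,1):
    s=least_squares((lambda q:f(np.r_[q[:3],0])) if fix else f,[.535,.133,-.26,0],loss='soft_l1');q=s.x
    print(q,np.degrees(q[2]));print(f(q if not fix else np.r_[q[:3],0]).reshape(-1,2).round(1).tolist())
    d=np.array([np.cos(q[2]),np.sin(q[2])]);print("grip",q[:2]-.0785*d)
# top end of bar corners, measured
for ps,pt in [((177,170.7),(157,256)),((173.8,173.6),(156,259.5))]: print(tri(ps,pt))
E
```

```text
[ 0.5358  0.131  -0.2552  0.0085] -14.62404044348284
[[0.0, 0.1], [-0.4, 0.1], [0.0, -2.0], [0.8, -2.1], [-1.1, 1.6], [-0.5, 2.4], [-1.6, 0.4], [-0.0, -1.1], [0.4, -0.4]]
grip [0.4598 0.1508]
[ 0.5375  0.1336 -0.2529  0.    ] -14.49116026603768
[[-0.0, -0.2], [-0.8, -0.4], [-0.3, -1.8], [0.2, -2.1], [-0.8, 2.6], [-0.3, 3.5], [-1.3, 1.6], [-0.1, 0.1], [0.4, 0.7]]
grip [0.4615 0.1532]
(array([0.4603, 0.1661, 0.0999]), np.float64(0.0019828926422215563))
(array([0.4526, 0.1713, 0.09  ]), np.float64(0.0005639261348905951))
```

```bash
cat >> h.py <<'E'
np.set_printoptions(precision=3,suppress=True)
def trayR(yaw,tilt=0):
    """tool orientation when the tray has this yaw and nose-down tilt (deg)"""
    t=np.radians(25+tilt);w=np.radians(yaw);d=np.array([np.cos(w),np.sin(w),0]);k=np.array([0,0,1.])
    z=np.sin(t)*d-np.cos(t)*k;y=np.cos(t)*d+np.sin(t)*k
    return Ro.from_matrix(np.c_[np.cross(y,z),y,z])
def row(p,R,p0=None,R0=None):
    s=monitor.get_state()
    if p0 is None:p0=s["eef_pos"]
    if R0 is None:R0=Ro.from_quat(s["tcp_rot"])
    sh=R0.inv().apply(np.array(p)-p0)/.4;rv=(R0.inv()*R).as_rotvec()
    print("row",np.r_[sh,rv/np.pi].round(4).tolist(),"rows>=",round(max(np.linalg.norm(sh)*.4/.0625,np.degrees(np.linalg.norm(rv))/10.7),1))
def st():
    s=monitor.get_state();print("t",round(s["time"],2),"q",s["qpos"],"p",s["eef_pos"],"F",s["contact_force"],"open",round(float(s["opening"]),3),"ff",round(float(s["finger_force"]),1));return s
E
python3 - <<'E'
from h import *
R=trayR(-14.5);p=np.array([.461,.1525,.0735]);z=R.as_matrix()[:,2]
row(p-.09*z,R);row(p,R)
E
```

```text
row [-0.785, -0.8652, 0.2365, -0.1166, -0.0954, 0.4323] rows>= 7.7
row [-0.8784, -0.8469, 0.4404, -0.1166, -0.0954, 0.4323] rows>= 8.3
```

```bash
python3 -m handwheel '[[-0.6,-0.75,0.0,-0.05,-0.05,0.25,1],[-0.6,-0.75,0.0,-0.05,-0.05,0.25,1],[-0.6,-0.75,0.0,-0.05,-0.05,0.25,1],[-0.6,-0.75,0.0,-0.05,-0.05,0.25,1],[-0.6,-0.75,0.0,-0.05,-0.05,0.25,1],[-0.785,-0.865,0.2365,-0.1166,-0.0954,0.4323,1],[-0.785,-0.865,0.2365,-0.1166,-0.0954,0.4323,1],[-0.785,-0.865,0.2365,-0.1166,-0.0954,0.4323,1],[-0.785,-0.865,0.2365,-0.1166,-0.0954,0.4323,1],[-0.785,-0.865,0.2365,-0.1166,-0.0954,0.4323,1]]' 40; python3 - <<'E'
from h import *
s=st();R=trayR(-14.5);p=np.array([.461,.1525,.0735]);z=R.as_matrix()[:,2]
print(p-.09*z);row(p-.09*z,R);row(p,R)
E
```

```text
time: 1.35
eef_pos: [0.4241, 0.1622, 0.1548]
tcp_rot: [0.772, 0.598, 0.133, 0.17]
contact_force: [-0.3, -0.2, 0.7]
opening: 0.998
finger_force: 0.0
t 1.35 q [ 0.244 -0.277  2.369 -0.321  0.687  0.71 ] p [0.424 0.162 0.155] F [-0.318 -0.171  0.653] open 0.998 ff 0.0
[0.424 0.162 0.155]
row [-0.0003, 0.0006, -0.0004, -0.0003, -0.0003, -0.0002] rows>= 0.0
row [-0.0005, 0.0008, 0.2246, -0.0003, -0.0003, -0.0002] rows>= 1.4
```

```bash
python3 -m handwheel '[[0,0,0.12,0,0,0,1],[0,0,0.2246,0,0,0,1],[0,0,0.2246,0,0,0,1],[0,0,0.2246,0,0,0,-1],[0,0,0.2246,0,0,0,-1],[0,0,0.2246,0,0,0,-1],[0,0,0.2246,0,0,0,-1],[0,0,0.2246,0,0,0,-1],[0,0,0.2246,0,0,0,-1]]' 60; python3 - <<'E'
from h import *
s=st();a=eyes.read_camera("side");b=eyes.read_camera("top")
a=cv2.resize(a[130:230,150:260],None,fx=4,fy=4);b=cv2.resize(b[180:280,130:230],None,fx=4,fy=4)
cv2.imwrite("pics/g1.png",np.hstack([a,b[:,:360]])[:,:,::-1])
E
```

```text
time: 2.48
eef_pos: [0.4619, 0.1536, 0.0755]
tcp_rot: [0.772, 0.597, 0.134, 0.171]
contact_force: [-4.5, -0.6, 8.4]
opening: 0.158
finger_force: 59.8
t 2.48 q [ 0.201 -0.036  2.341 -0.416  0.472  0.792] p [0.462 0.154 0.076] F [-4.531 -0.623  8.44 ] open 0.158 ff 59.8
```

View pics/g1.png

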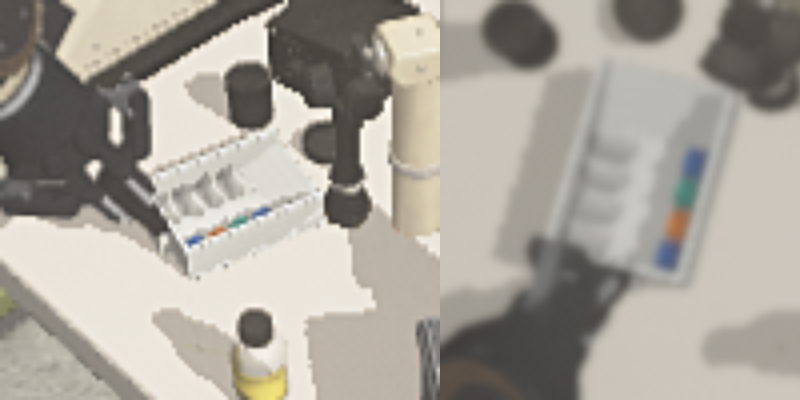

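```bash
python3 - <<'E'
from h import *
s=monitor.get_state();p=s["eef_pos"];R=trayR(-14.5)
for t in [(0,0,.008),(-.025,.03,.02),(-.03,.04,.12),(-.03,.03,.2)]: row(p+np.array(t),R)
print(onz("top",T(195,195),.15),onz("top",T(195,195),.1))
E
```

```text
row [0.0001, 0.0085, -0.0181, 0.0006, -0.0007, -0.0004] rows>= 0.1
row [0.0571, -0.0506, -0.0788, 0.0006, -0.0007, -0.0004] rows>= 0.7
row [0.0788, 0.0388, -0.3129, 0.0006, -0.0007, -0.0004] rows>= 2.1
row [0.0551, 0.1294, -0.4914, 0.0006, -0.0007, -0.0004] rows>= 3.3
[0.577 0.079 0.15 ] [0.588 0.087 0.1  ]
```

Lift clear, gently at first.

```bash
python3 -m handwheel '[[0,0.0085,-0.018,0,0,0,-1],[0.03,-0.02,-0.045,0,0,0,-1],[0.057,-0.05,-0.079,0,0,0,-1],[0.06,-0.03,-0.14,0,0,0,-1],[0.07,0,-0.21,0,0,0,-1],[0.079,0.039,-0.313,0,0,0,-1],[0.07,0.08,-0.4,0,0,0,-1],[0.055,0.129,-0.49,0,0,0,-1],[0.055,0.129,-0.49,0,0,0,-1]]' 90; python3 - <<'E'
from h import *
from scipy.optimize import least_squares
s=st();print(s["tcp_rot"],s["wrist_torque"])
D=[([0.978019,0.287134,1.578061,0,1.278605,-0.149998],[.288859,.609443,.249031],[.219584,.975593,-.00103,-.0004]),
([.244,-.277,2.369,-.321,.687,.71],[.4241,.1622,.1548],[.772,.598,.133,.17]),([.201,-.036,2.341,-.416,.472,.792],[.4619,.1536,.0755],[.772,.597,.134,.171]),(s["qpos"],s["eef_pos"],s["tcp_rot"])]
def Rj(q,s4,s6):
    A=Ro.from_euler('z',q[0])*Ro.from_euler('y',q[1]+q[2]);return A,A*Ro.from_euler('z',s4*q[3])*Ro.from_euler('y',q[4])*Ro.from_euler('z',s6*q[5])
for s4 in(1,-1):
  for s6 in (1,-1):
    Z=[(Rj(q,s4,s6)[1].inv()*Ro.from_quat(r)).as_rotvec() for q,p,r in D];print(s4,s6,np.array(Z).tolist())
def fk(q,L,s4=1):
    a,c,h,L1,e,L2,L3,w=L
    A,B=Rj(q,s4,1);return Ro.from_euler('z',q[0]).apply(np.array([a,c,h])+Ro.from_euler('y',q[1]).apply([0,0,L1]))+A.apply([e,0,L2])+B.apply([0,0,L3])
for s4 in(1,-1):
    f=lambda L:np.r_[np.concatenate([fk(q,L,s4)-p for q,p,r in D]),1e-3*(L-[0,.1,.3,.35,0,.35,.25,0])]
    o=least_squares(f,[0,.1,.3,.35,0,.35,.25,0]);print(s4,o.x,np.abs(f(o.x)[:12]).max())
E
```

```text
time: 3.7
eef_pos: [0.4333, 0.1836, 0.2781]
tcp_rot: [0.772, 0.596, 0.137, 0.172]
contact_force: [0.0, -1.1, -1.5]
opening: 0.153
finger_force: 88.1
t 3.7 q [ 0.293 -0.384  2.211 -0.272  0.944  0.667] p [0.433 0.184 0.278] F [ 0.04  -1.051 -1.459] open 0.153 ff 88.1
[0.772 0.596 0.137 0.172] [0.134 0.45  0.026]
1 1 [[3.583552486819589e-06, 8.625341448157949e-07, 1.5707933505519043], [-0.0010764335692857408, 0.0009070283218331336, 1.5696329082718843], [0.0005258929376819287, -0.00021534642825792505, 1.571311316034443], [-2.466295466828842e-16, 2.466295466828842e-16, 1.5707963267948963]]
1 -1 [[3.539560097035333e-06, 3.0587390276119287e-07, 1.270797350552243], [-0.001900085021310934, -1.8628913604069762e-05, 2.98963256403959], [-0.0007359107465754259, -0.0003140410985209691, -3.127873851895668], [-4.871149045555748e-16, -8.118581742592914e-17, 2.9044980073413393]]
-1 1 [[3.583552486819589e-06, 8.625341448157949e-07, 1.5707933505519043], [0.03130483528939529, -0.4201451708363672, 1.0513018092113655], [-0.0022312982147767264, -0.380425255955271, 0.8120309240977824], [0.05545156212590865, -0.46556560474352604, 1.2246814893451516]]
-1 -1 [[3.539560097035333e-06, 3.0587390276119287e-07, 1.270797350552243], [0.3713788923872752, -0.37214176118051706, 2.4440025120447353], [0.336511249685366, -0.3360158457946726, 2.37156253428156], [0.4152560828286389, -0.4152560828286387, 2.526094805448097]]
1 [-0.     0.101  0.24   0.443  0.021  0.573  0.23   0.   ] 0.0002735420093678276
-1 [ 0.16   0.09  -0.07   0.225 -0.092  0.436 -0.16   0.   ] 0.017876198759446515
```

```bash
cat >> h.py <<'E'
from scipy.optimize import least_squares
LK=np.array([0,.101,.24,.443,.021,.573,.23])
LO=np.array([-2.77,-.9,.21,-1.53,.24,-2.84]);HI=np.array([2.77,2.22,2.48,4.67,2.81,2.84])
def fk(q,L=LK):
    a,c,h,L1,e,L2,L3=L
    B=Ro.from_euler('z',q[0]);A=B*Ro.from_euler('y',q[1]+q[2]);C=A*Ro.from_euler('z',q[3])*Ro.from_euler('y',q[4])*Ro.from_euler('z',q[5])
    w=B.apply(np.array([a,c,h])+Ro.from_euler('y',q[1]).apply([0,0,L1]))+A.apply([e,0,L2])
    return w+C.apply([0,0,L3]),C*Ro.from_euler('z',np.pi/2),w
def ik(p,R,q0):
    f=lambda q:np.r_[(fk(q)[0]-p)*5,(fk(q)[1].inv()*R).as_rotvec()]
    o=least_squares(f,np.clip(q0,LO+.01,HI-.01),bounds=(LO,HI));return o.x,np.linalg.norm(o.fun)
def grip_at(lip,yaw,tilt,off=(-.1435,.0516)):
    t=np.radians(tilt);w=np.radians(yaw);x=off[0]*np.cos(t)+off[1]*np.sin(t);z=-off[0]*np.sin(t)+off[1]*np.cos(t)
    return np.array(lip)+[x*np.cos(w),x*np.sin(w),z]
C=np.array([.5305,-.1815,.095])
E
python3 - <<'E'
from h import *
q00=monitor.get_state()["qpos"]
for yaw in (-50,-65,-80,-95,-110,-127):
    q=q00;d=np.array([np.cos(np.radians(yaw)),np.sin(np.radians(yaw)),0])
    for tilt in (0,30,60,75,85):
        p=grip_at(C+[0,0,.035]-.02*d,yaw,tilt);q,e=ik(p,trayR(yaw,tilt),q);print(yaw,tilt,p,q.round(2),round(e,3),fk(q)[2])
E
```

```text
-50 0 [ 0.425 -0.056  0.182] [-0.23 -0.37  2.38 -0.36  0.81  0.85] 0.0 [0.363 0.018 0.39 ]
-50 30 [ 0.454 -0.091  0.246] [-0.14 -0.44  2.45 -1.13  0.65  1.51] 0.0 [0.333 0.054 0.378]
-50 60 [ 0.5   -0.145  0.28 ] [-0.19 -0.34  2.38 -1.53  0.67  1.83] 0.313 [0.367 0.031 0.383]
-50 75 [ 0.526 -0.176  0.282] [-0.21 -0.26  2.29 -1.53  0.72  1.85] 0.579 [0.404 0.015 0.394]
-50 85 [ 0.543 -0.196  0.277] [-0.2  -0.15  2.21 -1.53  0.82  1.92] 0.759 [0.442 0.013 0.391]
-65 0 [ 0.461 -0.033  0.182] [-0.11 -0.2   2.25 -0.48  0.91  1.29] 0.0 [0.42  0.055 0.39 ]
-65 30 [ 0.48  -0.074  0.246] [-0.01 -0.21  2.28 -1.15  0.94  1.79] 0.0 [0.401 0.097 0.378]
-65 60 [ 0.511 -0.139  0.28 ] [-0.05 -0.08  2.23 -1.53  1.1   2.06] 0.226 [0.439 0.078 0.352]
-65 75 [ 0.527 -0.175  0.282] [-0.08  0.04  2.13 -1.53  1.22  2.12] 0.479 [0.487 0.063 0.345]
-65 85 [ 0.538 -0.199  0.277] [-0.09  0.16  2.04 -1.53  1.35  2.22] 0.642 [0.528 0.053 0.324]
-80 0 [ 0.502 -0.02   0.182] [-0.05 -0.03  2.1  -0.5   1.03  1.6 ] 0.0 [0.485 0.075 0.39 ]
-80 30 [ 0.51  -0.065  0.246] [ 0.04 -0.01  2.1  -1.07  1.18  1.95] 0.0 [0.477 
[... 991 characters left out ...]
 -1.31  1.77  2.23] 0.0 [0.625 0.078 0.3  ]
-110 75 [ 0.533 -0.175  0.282] [-0.1   0.44  1.85 -1.53  1.87  2.28] 0.009 [0.612 0.038 0.243]
-110 85 [ 0.524 -0.199  0.277] [-0.15  0.5   1.83 -1.53  1.95  2.33] 0.164 [0.621 0.01  0.221]
-127 0 [ 0.629 -0.051  0.182] [-0.11  0.39  1.61 -0.38  1.39  2.23] 0.0 [0.687 0.027 0.39 ]
-127 30 [ 0.602 -0.087  0.246] [-0.05  0.46  1.54 -0.76  1.75  2.27] 0.0 [0.715 0.064 0.378]
-127 60 [ 0.559 -0.144  0.28 ] [-0.09  0.52  1.62 -1.17  1.98  2.25] 0.0 [0.697 0.039 0.3  ]
-127 75 [ 0.535 -0.176  0.282] [-0.14  0.55  1.7  -1.38  2.07  2.25] 0.0 [0.671 0.005 0.242]
-127 85 [ 0.519 -0.197  0.277] [-0.19  0.58  1.76 -1.53  2.13  2.27] 0.0 [ 0.649 -0.024  0.199]
```

```bash
python3 - <<'E'
from h import *
s=monitor.get_state();q0=s["qpos"];p0=s["eef_pos"];R0=Ro.from_quat(s["tcp_rot"])
yaw=-105;d=np.array([np.cos(np.radians(yaw)),np.sin(np.radians(yaw)),0])
pA=p0+[0,0,.05];q,e=ik(pA,trayR(-14.5),q0);print("A",pA,q.round(2),round(e,4));row(pA,trayR(-14.5))
pB=grip_at(C+[0,0,.13]-.025*d,yaw,0)
for y in (-35,-55,-75,-90,-105):
    f=(y+14.5)/(-90.5);p=pA+(pB-pA)*f;q,e=ik(p,trayR(y),q);print(y,p,q.round(2),round(e,4),"wrist",fk(q)[2]);row(p,trayR(y))
pB2=grip_at(C+[0,0,.05]-.025*d,yaw,0)
for t,h in ((0,.06),(10,.05),(20,.04),(28,.035),(35,.03),(42,.03),(50,.03),(60,.03),(64,.03)):
    p=grip_at(C+[0,0,h]-.025*d,yaw,t);q,e=ik(p,trayR(yaw,t),q);print(t,p,q.round(2),round(e,4),fk(q)[2]);row(p,trayR(yaw,t),pB,trayR(yaw))
E
```

```text
A [0.433 0.184 0.328] [ 0.29 -0.41  2.14 -0.26  1.05  0.63] 0.0
row [0.0008, 0.0536, -0.1129, 0.0023, -0.0018, -0.001] rows>= 0.8
-35 [0.465 0.138 0.316] [ 0.23 -0.32  2.09 -0.36  1.09  0.96] 0.0 wrist [0.386 0.194 0.525]
row [-0.0903, 0.1371, -0.0416, 0.0019, -0.0503, 0.1021] rows>= 1.9
-55 [0.496 0.093 0.305] [ 0.16 -0.2   2.02 -0.43  1.16  1.26] 0.0 wrist [0.441 0.173 0.513]
row [-0.1792, 0.2185, 0.0279, 0.0015, -0.0976, 0.2026] rows>= 3.8
-75 [0.527 0.048 0.294] [ 0.08 -0.07  1.93 -0.46  1.24  1.53] 0.0 wrist [0.502 0.142 0.502]
row [-0.2681, 0.2999, 0.0974, 0.001, -0.1448, 0.3032] rows>= 5.7
-90 [0.551 0.015 0.285] [ 0.02  0.03  1.84 -0.45  1.31  1.72] 0.0 wrist [0.551 0.112 0.494]
row [-0.3347, 0.3609, 0.1495, 0.0006, -0.1802, 0.3786] rows>= 7.1
-105 [ 0.574 -0.019  0.277] [-0.04  0.13  1.75 -0.43  1.38  1.9 ] 0.0 wrist [0.599 0.075 0.485]
row [-0.4014, 0.4219, 0.2017, 0.0002, -0.2155, 0.4541] rows>= 8.5
0 [ 0.574 -0.019  0.207] [-0.04  0.19  1.81 -0.45  1.27  1.95] 0.0 [0.599 0.075 0.415]
row [-0.0, -0.074, 0.1586, 0.0, 0.0, 0.0] rows>= 1.1
10 [ 0.571 -0.03   0.221] [-0.01  0.
[... 428 characters left out ...]
 [ 0.03  0.29  1.8  -0.98  1.54  2.16] 0.0 [0.611 0.12  0.365]
row [0.0, 0.0973, 0.1199, -0.1944, -0.0, 0.0] rows>= 3.3
42 [ 0.556 -0.088  0.259] [ 0.03  0.31  1.81 -1.08  1.59  2.18] 0.0 [0.61  0.117 0.349]
row [-0.0, 0.1435, 0.1145, -0.2333, -0.0, -0.0] rows>= 3.9
50 [ 0.551 -0.106  0.268] [ 0.01  0.33  1.83 -1.2   1.65  2.2 ] 0.0 [0.608 0.108 0.328]
row [-0.0, 0.1967, 0.1152, -0.2778, 0.0, 0.0] rows>= 4.7
60 [ 0.544 -0.131  0.275] [-0.02  0.36  1.85 -1.35  1.71  2.24] 0.0 [0.603 0.09  0.295]
row [0.0, 0.2622, 0.1265, -0.3333, 0.0, 0.0] rows>= 5.6
64 [ 0.541 -0.141  0.277] [-0.03  0.37  1.87 -1.41  1.74  2.26] 0.0 [0.601 0.081 0.281]
row [0.0, 0.2877, 0.1342, -0.3556, -0.0, 0.0] rows>= 6.0
```

```bash
python3 -m handwheel '[[0,0.03,-0.06,0,0,0,-1],[0,0.0536,-0.113,0,0,0,-1],[-0.045,0.095,-0.077,0,-0.025,0.051,-1],[-0.09,0.137,-0.042,0,-0.05,0.102,-1],[-0.135,0.178,-0.007,0,-0.074,0.152,-1],[-0.179,0.2185,0.028,0,-0.0976,0.2026,-1],[-0.224,0.259,0.063,0,-0.121,0.253,-1],[-0.268,0.3,0.097,0,-0.145,0.303,-1],[-0.3,0.33,0.123,0,-0.162,0.341,-1],[-0.335,0.361,0.15,0,-0.18,0.379,-1],[-0.37,0.391,0.176,0,-0.198,0.416,-1],[-0.4014,0.422,0.2017,0,-0.2155,0.4541,-1]]' 90
python3 -m handwheel '[[0,0,0,0,0,0,-1],[0,0,0,0,0,0,-1]]'
python3 - <<'E'
from h import *
s=st();p0=s["eef_pos"];R0=Ro.from_quat(s["tcp_rot"])
a=eyes.read_camera("side");b=eyes.read_camera("top")
a=a[90:290,180:380];b=b[130:280,180:330]
cv2.imwrite("pics/m1.png",np.hstack([cv2.resize(a,(400,400)),cv2.resize(b,(400,400))])[:,:,::-1])
yaw=-105;d=np.array([np.cos(np.radians(yaw)),np.sin(np.radians(yaw)),0])
for t,h in ((12,.1),(24,.06),(30,.04),(36,.03),(42,.03),(48,.03),(54,.03),(60,.03),(64,.03)):
    p=grip_at(C+[0,0,h]-.025*d,yaw,t);row(p,trayR(yaw,t))
E
```

```text
time: 5.2
eef_pos: [0.5721, -0.0191, 0.2684]
tcp_rot: [0.967, -0.128, -0.034, 0.216]
contact_force: [-0.1, 0.2, -2.0]
opening: 0.152
finger_force: 88.0
time: 5.45
eef_pos: [0.5719, -0.0184, 0.2701]
tcp_rot: [0.968, -0.126, -0.033, 0.216]
contact_force: [-0.0, 0.6, -2.7]
opening: 0.153
finger_force: 88.0
t 5.45 q [-0.042  0.133  1.76  -0.436  1.378  1.9  ] p [ 0.572 -0.018  0.27 ] F [-0.     0.592 -2.717] open 0.153 ff 88.0
row [0.0051, 0.0358, 0.0055, -0.0653, 0.0016, 0.0017] rows>= 1.1
row [0.0053, 0.0641, 0.0598, -0.1319, 0.0014, 0.0019] rows>= 2.2
row [0.0054, 0.0808, 0.0927, -0.1653, 0.0013, 0.002] rows>= 2.8
row [0.0054, 0.1091, 0.107, -0.1986, 0.0013, 0.0021] rows>= 3.3
row [0.0051, 0.1488, 0.1029, -0.2319, 0.0011, 0.0021] rows>= 3.9
row [0.0049, 0.1887, 0.1029, -0.2653, 0.001, 0.0022] rows>= 4.5
row [0.0048, 0.2284, 0.1071, -0.2986, 0.0009, 0.0023] rows>= 5.0
row [0.0046, 0.2674, 0.1154, -0.3319, 0.0008, 0.0023] rows>= 5.6
row [0.0046, 0.2929, 0.1232, -0.3542, 0.0007, 0.0024] rows>= 6.0
```

View pics/m1.png

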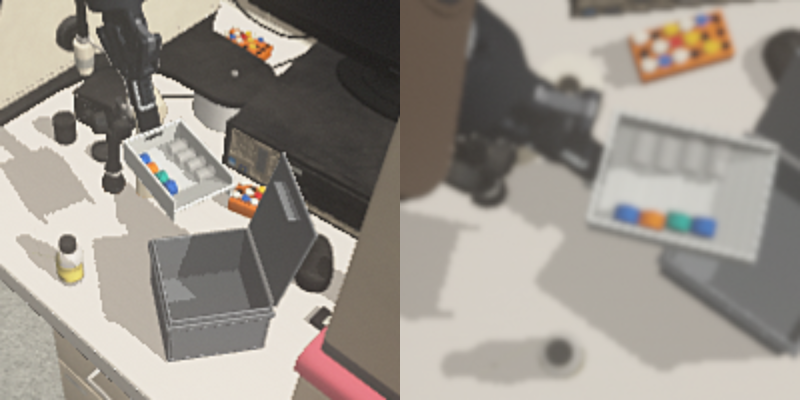

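```bash
python3 -m handwheel '[[0.005,0.018,0.003,-0.033,0.0015,0.002,-1],[0.005,0.036,0.0055,-0.065,0.0015,0.002,-1],[0.005,0.05,0.033,-0.1,0.0015,0.002,-1],[0.005,0.064,0.06,-0.132,0.0015,0.002,-1],[0.005,0.064,0.06,-0.132,0.0015,0.002,-1]]' 100
python3 - <<'E'
from h import *
s=st();yaw=-105;d=np.array([np.cos(np.radians(yaw)),np.sin(np.radians(yaw)),0])
R=Ro.from_quat(s["tcp_rot"]);z=R.as_matrix()[:,2];print("tilt",np.degrees(np.arctan2(np.hypot(z[0],z[1]),-z[2]))-25)
lip=C+[0,0,.06]-.025*d;print([proj(n,lip+s_*.042*np.array([-d[1],d[0],0])).round(1) for n in P for s_ in(1,-1)])
a=eyes.read_camera("side");b=eyes.read_camera("top")
a=a[110:270,210:370];b=b[150:280,210:340]
cv2.imwrite("pics/m2.png",np.hstack([cv2.resize(a,(400,400)),cv2.resize(b,(400,400))])[:,:,::-1])
for t,h in ((30,.04),(36,.03),(42,.03),(48,.03),(54,.03),(60,.03),(64,.03)):
    p=grip_at(C+[0,0,h]-.025*d,yaw,t);row(p,trayR(yaw,t))
E
```

```text
time: 6.18
eef_pos: [0.5649, -0.0506, 0.2589]
tcp_rot: [0.902, -0.118, -0.055, 0.411]
contact_force: [-0.0, 0.8, -2.4]
opening: 0.148
finger_force: 97.7
t 6.17 q [ 0.027  0.235  1.773 -0.811  1.489  2.081] p [ 0.565 -0.051  0.259] F [-0.007  0.762 -2.351] open 0.148 ff 97.7
tilt 23.958536075669826
[array([294.7, 198.6]), array([265.9, 212.1]), array([315.7, 192.4]), array([307.1, 232.1])]
row [-0.0015, 0.0004, 0.0385, -0.0338, -0.0002, -0.0006] rows>= 0.6
row [-0.0015, 0.0206, 0.063, -0.0672, -0.0002, -0.0006] rows>= 1.1
row [-0.0014, 0.0586, 0.0751, -0.1005, -0.0001, -0.0007] rows>= 1.7
row [-0.0014, 0.0952, 0.0911, -0.1338, -0.0001, -0.0007] rows>= 2.3
row [-0.0013, 0.1298, 0.1109, -0.1672, -0.0001, -0.0007] rows>= 2.8
row [-0.0013, 0.1622, 0.1342, -0.2005, -0.0, -0.0007] rows>= 3.4
row [-0.0013, 0.1824, 0.1515, -0.2227, -0.0, -0.0007] rows>= 3.7
```

View pics/m2.png

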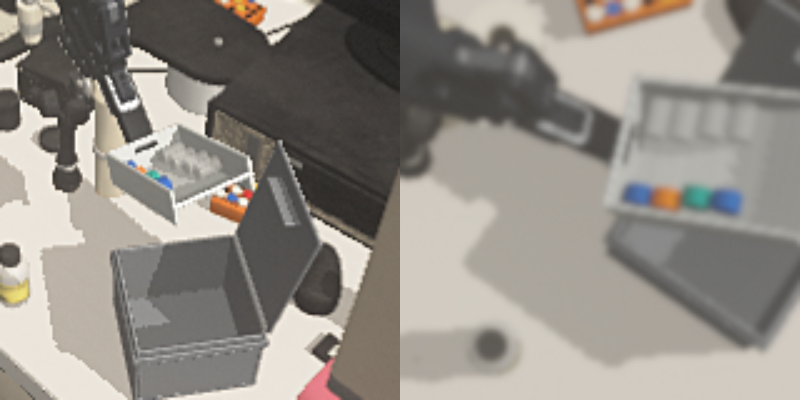

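```bash
python3 - <<'E'
from h import *
s=st();R=Ro.from_quat(s["tcp_rot"]);p=s["eef_pos"]
for n,a,b in (("A rearR",(253.2,172),(277.6,218.2)),("B rearL",(283.2,160),(288,176))): print(n,tri(a,b))
# expected from the TCP
Rt=R*trayR(0).inv()  # tray orientation if undisturbed
for n,v in dict(rearR=(-.054,-.042,.034),rearL=(-.054,.042,.034),frR=(.064,-.042,.034),frL=(.064,.042,.034)).items():
    X=p+Rt.apply(np.array(v)-[-.0785,0,.0726]);print(n,X,proj("side",X),proj("top",X))
b=eyes.read_camera("top")[175:245,330:372].astype(int)
print("D-ray at guess"); 
for n,px in (("C",(310.5,176)),("D",(280,190))): print(n,[onz("side",px,z) for z in (.14,.17,.2)])
cv2.imwrite("pics/m3.png",cv2.resize(np.hstack([eyes.read_camera("top")[120:280,220:400],eyes.read_camera("side")[110:270,200:380]]),None,fx=2.2,fy=2.2,interpolation=cv2.INTER_CUBIC)[:,:,::-1])
E
```

```text
t 6.28 q [ 0.026  0.233  1.77  -0.812  1.489  2.081] p [ 0.566 -0.051  0.261] F [ 0.502 -0.577 -2.039] open 0.145 ff 97.7
A rearR (array([ 0.514, -0.085,  0.236]), np.float64(0.0020174058177563916))
B rearL (array([ 0.593, -0.108,  0.235]), np.float64(0.003779204418044171))
rearR [ 0.516 -0.077  0.236] [250.886 169.774] [273.339 216.68 ]
rearL [ 0.597 -0.099  0.236] [280.758 157.276] [283.797 173.129]
frR [ 0.488 -0.181  0.284] [277.022 185.391] [337.374 227.31 ]
frL [ 0.569 -0.203  0.284] [309.509 170.811] [346.789 179.879]
D-ray at guess
C [array([ 0.679, -0.14 ,  0.14 ]), array([ 0.654, -0.156,  0.17 ]), array([ 0.628, -0.171,  0.2  ])]
D [array([ 0.584, -0.115,  0.14 ]), array([ 0.563, -0.132,  0.17 ]), array([ 0.541, -0.148,  0.2  ])]
```

```bash
sed -i 's/t=np.radians(25+tilt)/t=np.radians(25-tilt)/' h.py; python3 - <<'E'
from h import *
q00=monitor.get_state()["qpos"]
for yaw in (-37,-70,-105):
    q=q00;d=np.array([np.cos(np.radians(yaw)),np.sin(np.radians(yaw)),0])
    for tilt,h in ((0,.1),(30,.04),(60,.03),(75,.03)):
        p=grip_at(C+[0,0,h]-.025*d,yaw,tilt);q,e=ik(p,trayR(yaw,tilt),q);print(yaw,tilt,p,q.round(2),round(e,3),fk(q)[2])
E
```

```text
-37 0 [ 0.396 -0.08   0.247] [-0.39 -0.6   2.4  -0.13  0.92  0.31] 0.0 [ 0.318 -0.022  0.455]
-37 30 [ 0.432 -0.107  0.251] [-0.48 -0.2   2.08  0.01  1.35  0.16] 0.0 [ 0.448 -0.119  0.481]
-37 60 [ 0.489 -0.15   0.275] [-0.53  0.22  1.69  0.07  1.84  0.12] 0.0 [ 0.594 -0.23   0.463]
-37 75 [ 0.521 -0.174  0.277] [-0.54  0.42  1.5   0.09  2.08  0.11] 0.0 [ 0.661 -0.28   0.425]
-70 0 [ 0.473 -0.023  0.247] [-0.08 -0.22  2.14 -0.45  1.08  1.34] 0.0 [0.44  0.068 0.455]
-70 30 [ 0.488 -0.065  0.251] [-0.37 -0.1   1.99  0.07  1.31  0.83] 0.0 [ 0.495 -0.084  0.481]
-70 60 [ 0.513 -0.133  0.275] [-0.6   0.17  1.75  0.35  1.73  0.59] 0.0 [ 0.558 -0.257  0.463]
-70 75 [ 0.526 -0.17   0.277] [-0.67  0.33  1.62  0.45  1.94  0.55] 0.0 [ 0.587 -0.336  0.425]
-105 0 [ 0.574 -0.019  0.247] [-0.04  0.15  1.78 -0.44  1.33  1.92] 0.0 [0.599 0.075 0.455]
-105 30 [ 0.562 -0.062  0.251] [-0.33  0.04  1.85  0.09  1.25  1.48] 0.0 [ 0.557 -0.082  0.481]
-105 60 [ 0.544 -0.131  0.275] [-0.65  0.07  1.85  0.56  1.49  1.06] 0.0 [ 0.51  -0.259  0.463]
-105 75 [ 0.534 -0.17   0.277] [-0.78  0.16  1.83  0.73  1.66  0.92] 0.0 [ 0.488 -0.34   0.425]
```

View pics/m3.png

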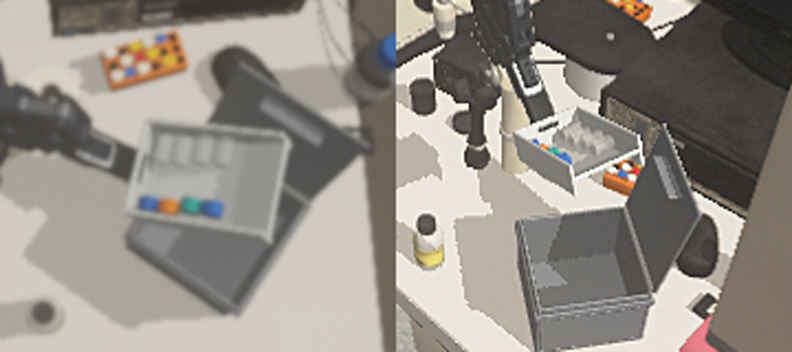

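```bash
python3 - <<'E'
from h import *
s=monitor.get_state();q=s["qpos"];p0=s["eef_pos"];R0=Ro.from_quat(s["tcp_rot"])
def go(yaw,t,h,b=.025):
    global q
    d=np.array([np.cos(np.radians(yaw)),np.sin(np.radians(yaw)),0])
    p=grip_at(C+[0,0,h]-b*d,yaw,t);qn,e=ik(p,trayR(yaw,t),q);print(yaw,t,h,p,qn.round(2),round(e,4),"dq",np.abs(qn-q).max().round(2));q=qn;return p,trayR(yaw,t)
for y,t,h in ((-105,-12,.13),(-88,-6,.13),(-71,0,.13),(-54,5,.13),(-37,10,.13)):row(*go(y,t,h))
B=go(-37,10,.13)
print("--- from there")
for t,h in ((20,.08),(30,.04),(38,.03),(46,.03),(54,.03),(62,.03),(68,.03)): row(*go(-37,t,h),*B)
E
```

```text
-105 -12 0.13 [ 0.576 -0.011  0.246] [ 0.03  0.22  1.75 -0.62  1.42  2.04] 0.0 dq 0.19
row [-0.0032, -0.0995, -0.0503, 0.0663, -0.0006, -0.0012] rows>= 1.1
-88 -6 0.13 [ 0.524 -0.008  0.261] [ 0.02 -0.01  1.95 -0.57  1.25  1.75] 0.0 dq 0.29
row [-0.1295, -0.0521, -0.0564, 0.0991, 0.0603, -0.0739] rows>= 2.3
-71 0 0.13 [ 0.476 -0.022  0.277] [-0.07 -0.24  2.1  -0.44  1.14  1.33] 0.0 dq 0.42
row [-0.2383, 0.0196, -0.0329, 0.1294, 0.1138, -0.1532] rows>= 3.9
-54 5 0.13 [ 0.434 -0.049  0.289] [-0.23 -0.42  2.2  -0.25  1.11  0.8 ] 0.0 dq 0.53
row [-0.32, 0.1036, 0.0162, 0.1504, 0.1613, -0.2371] rows>= 5.4
-37 10 0.13 [ 0.405 -0.087  0.301] [-0.43 -0.51  2.23 -0.06  1.17  0.24] 0.0 dq 0.56
row [-0.3669, 0.1982, 0.0795, 0.1663, 0.202, -0.3258] rows>= 7.0
-37 10 0.13 [ 0.405 -0.087  0.301] [-0.43 -0.51  2.23 -0.06  1.17  0.24] 0.0 dq 0.0
--- from there
-37 20 0.08 [ 0.417 -0.096  0.273] [-0.46 -0.36  2.16 -0.02  1.25  0.2 ] 0.0 dq 0.15
row [0.0, 0.0184, 0.0778, 0.0556, -0.0, -0.0] rows>= 0.9
-37 30 0.04 [ 0.432 -0.107  0.251] [-0.48 -0.2   2.08  0.01  1.35  0.16] 0.0 dq 0.16
row [0.0, 0.0499, 0.141, 0.1111, -0.0, -0.0] rows>= 1.9
-37 38 0.03 [ 0.446 -0.118  0.254] [-0.5  -0.08  1.98  0.03  1.47  0.14] 0.0 dq 0.12
row [0.0, 0.093, 0.1459, 0.1556, -0.0, 0.0] rows>= 2.6
-37 46 0.03 [ 0.461 -0.129  0.264] [-0.51  0.02  1.87  0.05  1.61  0.13] 0.0 dq 0.14
row [0.0, 0.1448, 0.1337, 0.2, -0.0, 0.0] rows>= 3.4
-37 54 0.03 [ 0.477 -0.141  0.271] [-0.52  0.13  1.77  0.06  1.74  0.12] 0.0 dq 0.13
row [0.0, 0.1978, 0.1289, 0.2444, -0.0, 0.0] rows>= 4.1
-37 62 0.03 [ 0.493 -0.153  0.276] [-0.53  0.24  1.67  0.07  1.87  0.11] 0.0 dq 0.13
row [0.0, 0.2509, 0.1314, 0.2889, -0.0, 0.0] rows>= 4.9
-37 68 0.03 [ 0.506 -0.163  0.277] [-0.54  0.33  1.59  0.08  1.97  0.11] 0.0 dq 0.1
row [-0.0, 0.2902, 0.1382, 0.3222, -0.0, -0.0] rows>= 5.4
```

```bash
python3 -m handwheel '[[-0.003,-0.05,-0.025,0.033,0,0,-1],[-0.003,-0.0995,-0.05,0.066,0,0,-1],[-0.066,-0.076,-0.053,0.083,0.03,-0.037,-1],[-0.1295,-0.052,-0.056,0.099,0.06,-0.074,-1],[-0.184,-0.016,-0.045,0.114,0.087,-0.113,-1],[-0.238,0.02,-0.033,0.129,0.114,-0.153,-1],[-0.28,0.062,-0.008,0.14,0.138,-0.195,-1],[-0.32,0.104,0.016,0.15,0.161,-0.237,-1],[-0.344,0.15,0.048,0.158,0.182,-0.281,-1],[-0.367,0.198,0.0795,0.166,0.202,-0.326,-1],[-0.367,0.198,0.0795,0.166,0.202,-0.326,-1],[-0.367,0.198,0.0795,0.166,0.202,-0.326,-1]]' 100
python3 - <<'E'
from h import *
s=st();R=Ro.from_quat(s["tcp_rot"]);z=R.as_matrix()[:,2];print("tool z",z)
yaw=-37;d=np.array([np.cos(np.radians(yaw)),np.sin(np.radians(yaw)),0])
for t,h in ((10,.13),(20,.08),(30,.04),(46,.03),(62,.03)): row(grip_at(C+[0,0,h]-.025*d,yaw,t),trayR(yaw,t))
print("pred lip px",proj("top",C+[0,0,.13]-.025*d),proj("side",C+[0,0,.13]-.025*d))
for n in P: cv2.imwrite(f"pics/n_{n}.png",eyes.read_camera(n)[:,:,::-1])
E
```

```text
time: 7.92
eef_pos: [0.4043, -0.0868, 0.3]
tcp_rot: [0.888, 0.442, 0.057, 0.117]
contact_force: [-0.8, 0.7, -1.2]
opening: 0.157
finger_force: 97.8
t 7.92 q [-0.423 -0.512  2.229 -0.066  1.171  0.242] p [ 0.404 -0.087  0.3  ] F [-0.838  0.745 -1.191] open 0.157 ff 97.8
tool z [ 0.204 -0.158 -0.966]
row [0.0007, 0.0016, -0.0014, -0.0002, 0.0012, -0.0004] rows>= 0.0
row [0.001, 0.02, 0.0764, 0.0553, 0.0011, -0.0005] rows>= 0.9
row [0.0013, 0.0516, 0.1395, 0.1109, 0.0011, -0.0006] rows>= 1.9
row [0.0014, 0.1465, 0.1322, 0.1998, 0.001, -0.0007] rows>= 3.4
row [0.0015, 0.2526, 0.1299, 0.2887, 0.0009, -0.0009] rows>= 4.9
pred lip px [322.179 219.403] [277.626 194.236]
```

```bash
python3 -m handwheel '[[0.001,0.01,0.038,0.028,0.001,0,-1],[0.001,0.02,0.077,0.0555,0.001,0,-1],[0.001,0.035,0.109,0.083,0.001,0,-1],[0.001,0.051,0.14,0.111,0.001,0,-1],[0.001,0.072,0.143,0.133,0.001,0,-1],[0.001,0.094,0.145,0.1556,0.001,0,-1],[0.001,0.12,0.139,0.178,0.001,0,-1],[0.001,0.146,0.133,0.2,0.001,0,-1],[0.001,0.172,0.131,0.222,0.001,0,-1],[0.001,0.199,0.129,0.2444,0.001,0,-1],[0.001,0.226,0.13,0.267,0.001,0,-1],[0.001,0.2515,0.131,0.2889,0.001,0,-1]]'
python3 -m handwheel '[[0,0.02,0.015,0.0165,0,0,-1],[0,0.02,0.015,0.0165,0,0,-1],[0,0.02,0.015,0.0165,0,0,-1],[0,0.02,0.015,0.0165,0,0,-1]]'
cat > caps.py <<'E'
from h import *
def caps(n,im,box):
    x0,y0,x1,y1=box;hsv=cv2.cvtColor(im[y0:y1,x0:x1],cv2.COLOR_RGB2HSV)
    for nm,lo,hi in(("orange",5,22),("green",70,95),("blue",100,130)):
        m=((hsv[...,0]>=lo)&(hsv[...,0]<=hi)&(hsv[...,1]>110)&(hsv[...,2]>50)).astype(np.uint8)
        k,l,s,c=cv2.connectedComponentsWithStats(m)
        print(n,nm,[(int(s[i,4]),(c[i]+(x0,y0)).round(0).tolist()) for i in range(1,k) if s[i,4]>=3])
E
python3 - <<'E'
from caps import *
s=st()
for n in P:
    im=eyes.read_camera(n);cv2.imwrite(f"pics/p_{n}.png",im[:,:,::-1]);caps(n,im,(150,120,400,290))
    caps(n+" before",cv2.imread(f"pics/n_{n}.png")[:,:,::-1].copy(),(150,120,400,290))
E
```

```text
time: 9.52
eef_pos: [0.4944, -0.1526, 0.2743]
tcp_rot: [0.848, 0.423, -0.143, -0.284]
contact_force: [0.3, -0.2, -1.7]
opening: 0.148
finger_force: 97.9
time: 10.02
eef_pos: [0.4955, -0.1544, 0.2661]
tcp_rot: [0.841, 0.419, -0.153, -0.306]
contact_force: [-0.3, 0.7, -0.6]
opening: 0.15
finger_force: 97.9
t 10.03 q [-0.531  0.285  1.649  0.077  1.9    0.113] p [ 0.495 -0.154  0.266] F [-0.341  0.739 -0.561] open 0.15 ff 97.9
side orange [(19, [301.0, 184.0]), (12, [309.0, 185.0]), (94, [300.0, 193.0]), (3, [306.0, 188.0]), (10, [291.0, 245.0])]
side green [(4, [284.0, 246.0])]
side blue [(8, [302.0, 188.0]), (25, [301.0, 242.0])]
side before orange [(18, [301.0, 184.0]), (11, [310.0, 185.0]), (94, [300.0, 193.0]), (10, [247.0, 203.0])]
side before green [(12, [255.0, 202.0])]
side before blue [(8, [302.0, 188.0]), (13, [263.0, 201.0])]
top orange [(320, [291.0, 147.0]), (38, [270.0, 149.0])]
top green [(8, [172.0, 167.0])]
top blue []
top before orange [(331, [291.0, 147.0]), (38, [270.0, 149.0]), (43, [313.0, 261.0])]
top before green [(8, [172.0, 167.0]), (33, [316.0, 251.0])]
top before blue [(71, [397.0, 142.0]), (29, [321.0, 243.0]), (26, [307.0, 270.0])]
```

```bash
python3 - <<'E'
from h import *
s=monitor.get_state();q=s["qpos"];yaw=-37;d=np.array([np.cos(np.radians(yaw)),np.sin(np.radians(yaw)),0])
L=[(grip_at(C+[0,0,h]-.03*d,yaw,t),trayR(yaw,t)) for t,h in ((50,.045),(30,.08),(10,.13))]
L+=[(np.array([.42,.05,.30]),trayR(-26,3)),(np.array([.433,.184,.278]),trayR(-14.5,0)),(np.array([.45,.165,.1]),trayR(-14.5,0))]
for p,R in L:
    q,e=ik(p,R,q);print(p,q.round(2),round(e,4));row(p,R)
E
```

```text
[ 0.464 -0.132  0.283] [-0.51  0.06  1.82  0.06  1.7   0.13] 0.0
row [-0.0008, -0.101, 0.0292, -0.083, 0.0001, -0.0] rows>= 1.4
[ 0.428 -0.104  0.291] [-0.48 -0.24  2.04  0.01  1.43  0.17] 0.0
row [-0.0008, -0.2021, 0.0866, -0.1941, 0.0001, -0.0] rows>= 3.3
[ 0.401 -0.084  0.301] [-0.42 -0.53  2.24 -0.06  1.18  0.24] 0.0
row [-0.0008, -0.282, 0.1232, -0.3052, 0.0001, -0.0] rows>= 5.1
[0.42 0.05 0.3 ] [-0.04 -0.53  2.26 -0.17  1.07  0.47] 0.0
row [0.2952, -0.4058, 0.2292, -0.343, -0.0099, -0.0634] rows>= 5.9
[0.433 0.184 0.278] [ 0.29 -0.38  2.21 -0.27  0.95  0.67] 0.0
row [0.5823, -0.5052, 0.3841, -0.356, -0.0171, -0.1308] rows>= 6.4
[0.45  0.165 0.1  ] [ 0.24 -0.1   2.34 -0.39  0.54  0.79] 0.0
row [0.57, -0.1716, 0.6851, -0.356, -0.0171, -0.1308] rows>= 6.4
```

```bash
python3 -m handwheel '[[0,-0.05,0.015,-0.042,0,0,-1],[0,-0.101,0.029,-0.083,0,0,-1],[0,-0.15,0.058,-0.138,0,0,-1],[0,-0.202,0.087,-0.194,0,0,-1],[0,-0.24,0.105,-0.25,0,0,-1],[0,-0.282,0.123,-0.305,0,0,-1],[0.1,-0.32,0.16,-0.32,0,-0.02,-1],[0.2,-0.36,0.195,-0.33,-0.005,-0.04,-1],[0.295,-0.406,0.229,-0.343,-0.01,-0.063,-1],[0.39,-0.44,0.28,-0.348,-0.012,-0.085,-1],[0.49,-0.475,0.335,-0.352,-0.015,-0.11,-1],[0.582,-0.505,0.384,-0.356,-0.017,-0.131,-1]]'
python3 - <<'E'
from caps import *
s=st()
for n in P:
    im=eyes.read_camera(n);cv2.imwrite(f"pics/q_{n}.png",im[:,:,::-1]);caps(n,im,(150,120,400,290))
q=s["qpos"]
for z in (.12,.09,.08,.076):
    p=np.array([.452,.162,z]);q,e=ik(p,trayR(-14.5),q);print(z,q.round(2),round(e,4));row(p,trayR(-14.5))
E
```

```text
time: 11.62
eef_pos: [0.4322, 0.1853, 0.2779]
tcp_rot: [0.771, 0.599, 0.133, 0.17]
contact_force: [-0.9, -0.3, -1.7]
opening: 0.15
finger_force: 98.1
t 11.62 q [ 0.297 -0.38   2.207 -0.271  0.954  0.665] p [0.432 0.185 0.278] F [-0.93  -0.321 -1.705] open 0.15 ff 98.1
side orange [(18, [301.0, 184.0]), (12, [309.0, 185.0]), (94, [300.0, 193.0]), (11, [291.0, 245.0])]
side green [(4, [284.0, 246.0])]
side blue [(8, [302.0, 188.0]), (27, [302.0, 242.0])]
top orange [(337, [291.0, 147.0]), (38, [270.0, 149.0]), (32, [325.0, 222.0])]
top green [(10, [172.0, 167.0]), (12, [320.0, 228.0])]
top blue [(71, [397.0, 142.0]), (41, [331.0, 212.0])]
0.12 [ 0.23 -0.14  2.33 -0.36  0.59  0.74] 0.0
row [-0.0468, -0.1051, 0.3824, -0.0014, -0.0009, 0.0014] rows>= 2.6
0.09 [ 0.23 -0.08  2.35 -0.4   0.52  0.8 ] 0.0
row [-0.0468, -0.1365, 0.4505, -0.0014, -0.0009, 0.0014] rows>= 3.0
0.08 [ 0.23 -0.06  2.35 -0.42  0.5   0.82] 0.0
row [-0.0469, -0.147, 0.4732, -0.0014, -0.0009, 0.0014] rows>= 3.2
0.076 [ 0.23 -0.05  2.35 -0.43  0.49  0.83] 0.0
row [-0.0469, -0.1512, 0.4823, -0.0014, -0.0009, 0.0014] rows>= 3.2
```

```bash
python3 -m handwheel '[[-0.02,-0.04,0.15,0,0,0,-1],[-0.03,-0.08,0.28,-0.001,-0.001,0.001,-1],[-0.047,-0.105,0.382,-0.001,-0.001,0.001,-1],[-0.047,-0.125,0.425,-0.001,-0.001,0.001,-1],[-0.047,-0.1365,0.4505,-0.001,-0.001,0.001,-1],[-0.047,-0.142,0.462,-0.001,-0.001,0.001,-1],[-0.047,-0.147,0.473,-0.001,-0.001,0.001,-1],[-0.047,-0.147,0.473,-0.001,-0.001,0.001,-1],[-0.047,-0.147,0.473,-0.001,-0.001,0.001,-1]]'
python3 -c "from h import *;st()"
```

```text
time: 12.85
eef_pos: [0.4543, 0.1593, 0.082]
tcp_rot: [0.773, 0.596, 0.133, 0.172]
contact_force: [0.4, -0.2, -2.7]
opening: 0.155
finger_force: 97.9
t 12.85 q [ 0.221 -0.06   2.348 -0.424  0.495  0.815] p [0.454 0.159 0.082] F [ 0.425 -0.186 -2.705] open 0.155 ff 97.9
```

```bash
for i in 1 2 3; do python3 -m handwheel '[[0,-0.002,0.0045,0,0,0,-1],[0,-0.002,0.0045,0,0,0,-1]]' | sed -n '2p;4p'; done
```

```text
eef_pos: [0.4539, 0.1591, 0.0794]
contact_force: [0.1, -0.0, -1.8]
eef_pos: [0.4539, 0.159, 0.0772]
contact_force: [1.6, -1.1, -1.5]
eef_pos: [0.4543, 0.1591, 0.0757]
contact_force: [0.3, -0.9, 0.4]
```

Contact; one more small step, then open and retreat along the bar.

```bash
python3 -m handwheel '[[0,-0.002,0.0045,0,0,0,-1],[0,-0.002,0.0045,0,0,0,-1]]' | sed -n '2p;4p'; python3 -m handwheel '[[0,0,0,0,0,0,-0.6],[0,0,0,0,0,0,-0.4],[0,0,0,0,0,0,-0.2],[0,0,0,0,0,0,0],[0,0,0,0,0,0,0],[0,0,-0.1,0,0,0,0],[0,0,-0.2,0,0,0,0],[0,0,-0.3,0,0,0,0],[0,0,-0.4,0,0,0,0],[0,0,-0.4,0,0,0,0]]' 40
python3 - <<'E'
from caps import *
st()
a=eyes.read_camera("side");b=eyes.read_camera("top")
for n,i in(("side",a),("top",b)): cv2.imwrite(f"pics/r_{n}.png",i[:,:,::-1])
f=lambda i,r:cv2.resize(i[r[1]:r[3],r[0]:r[2]],(400,300),interpolation=cv2.INTER_CUBIC)
cv2.imwrite("pics/last.png",np.vstack([np.hstack([f(a,(160,130,260,205)),f(b,(140,175,240,250))]),np.hstack([f(a,(230,140,350,230+0)),f(b,(270,150,390,240))])])[:,:,::-1])
E
```

```text
eef_pos: [0.4556, 0.1593, 0.0756]
contact_force: [-6.7, -0.9, 10.2]
time: 15.1
eef_pos: [0.3896, 0.1773, 0.2222]
tcp_rot: [0.772, 0.596, 0.136, 0.173]
contact_force: [0.0, -0.2, -0.8]
opening: 0.499
finger_force: 0.0
t 15.1 q [ 0.314 -0.448  2.357 -0.304  0.872  0.725] p [0.39  0.177 0.222] F [ 0.032 -0.247 -0.769] open 0.499 ff 0.0
```

View pics/last.png

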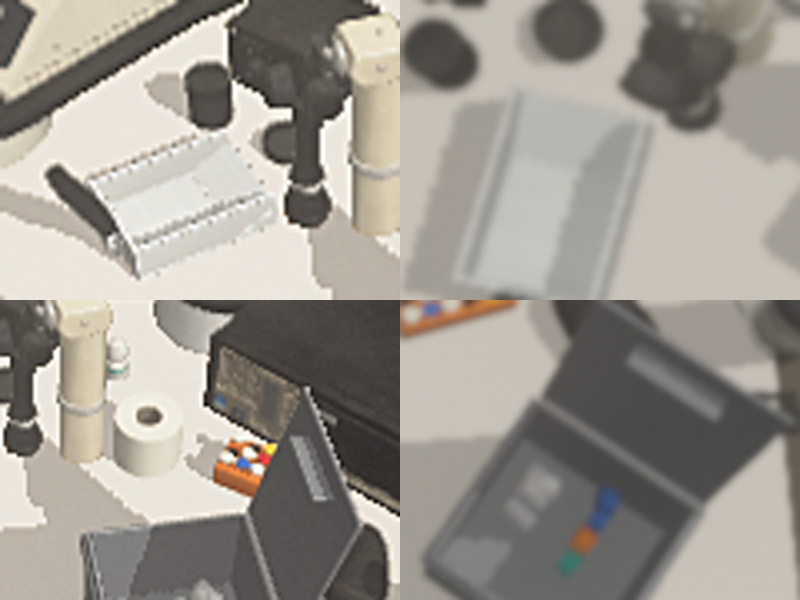

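```bash
cat >> h.py <<'E'
H=np.array([.5825,-.2205,.096]);U=np.array([.8,-.6,0]);V=np.array([.6,.8,0])
def downR(az):
    w=np.radians(az);y=np.array([np.cos(w),np.sin(w),0]);z=np.array([0,0,-1.]);return Ro.from_matrix(np.c_[np.cross(y,z),y,z])
def flapp(u,ztip,v=.02): return H*[1,1,0]+U*u+V*v+[0,0,ztip+.019]
E
python3 - <<'E'
from h import *
for z in (.1,.2,.25): print("bottle px at z",z,onz("top",(397,142),z),onz("top",(385,155),z))
s=st();q=s["qpos"];R=downR(-37)
L=[s["eef_pos"]+[0,0,.12],flapp(.08,.33),flapp(.08,.19)]
for i,p in enumerate(L):
    RR=R if i else trayR(-14.5,0)
    q,e=ik(p,RR,q);print(p,q.round(2),round(e,4),fk(q)[2]);row(p,RR)
b=L[-1]
for f,r in ((102,95),(90,97),(78,99),(66,102),(54,105),(42,108),(30,112),(18,116),(8,119),(0,120)):
    a=np.radians(f);p=flapp(-r/1e3*np.cos(a)+.015*np.sin(a),.096+r/1e3*np.sin(a));q,e=ik(p,R,q);print(f,p,q.round(2),round(e,4));row(p,R,b,R)
E
```

```text
bottle px at z 0.1 [ 0.704 -0.368  0.1  ] [ 0.673 -0.337  0.1  ]
bottle px at z 0.2 [ 0.667 -0.329  0.2  ] [ 0.64  -0.302  0.2  ]
bottle px at z 0.25 [ 0.648 -0.309  0.25 ] [ 0.623 -0.285  0.25 ]
t 15.2 q [ 0.313 -0.443  2.361 -0.304  0.872  0.725] p [0.388 0.176 0.218] F [ 0.953 -0.381 -0.56 ] open 0.497 ff 0.0
[0.388 0.176 0.338] [ 0.31 -0.54  2.2  -0.25  1.12  0.63] 0.0 [0.294 0.201 0.547]
row [-0.0001, 0.1273, -0.2716, 0.0006, 0.0006, -0.001] rows>= 1.9
[ 0.659 -0.253  0.349] [-0.51  0.3   1.38  0.    1.46  0.14] 0.0 [ 0.658 -0.252  0.579]
row [-0.8656, 0.9768, 0.0967, 0.1378, -0.027, 0.1219] rows>= 8.4
[ 0.659 -0.253  0.209] [-0.51  0.38  1.53 -0.    1.23  0.14] 0.0 [ 0.659 -0.253  0.439]
row [-0.8655, 0.8283, 0.4136, 0.1378, -0.027, 0.1219] rows>= 8.1
102 [ 0.622 -0.225  0.208] [-0.5   0.29  1.65 -0.    1.2   0.15] 0.0
row [-0.0003, -0.1139, 0.0027, 0.0, 0.0, 0.0] rows>= 0.7
90 [ 0.607 -0.214  0.212] [-0.5   0.25  1.69 -0.    1.2   0.15] 0.0
row [-0.0004, -0.1625, -0.0075, 0.0, 0.0, 0.0] rows>= 1.0
78 [ 0.59  -0.201  0.212] [-0.49  0.21  1.74 -0.    1.19  0.15] 0.0
row [-0.0005
[... 210 characters left out ...]
1.86 -0.    1.16  0.17] 0.0
row [-0.0007, -0.324, 0.0226, 0.0, 0.0, 0.0] rows>= 2.1
42 [ 0.538 -0.162  0.187] [-0.47  0.1   1.91 -0.    1.13  0.17] 0.0
row [-0.0009, -0.3756, 0.0543, 0.0, 0.0, 0.0] rows>= 2.4
30 [ 0.523 -0.151  0.171] [-0.47  0.08  1.97 -0.    1.1   0.18] 0.0
row [-0.001, -0.4237, 0.095, 0.0, 0.0, 0.0] rows>= 2.8
18 [ 0.51  -0.141  0.151] [-0.46  0.07  2.02 -0.    1.05  0.18] 0.0
row [-0.0011, -0.4642, 0.1454, 0.0, 0.0, 0.0] rows>= 3.1
8 [ 0.502 -0.135  0.132] [-0.46  0.08  2.05 -0.    1.02  0.19] 0.0
row [-0.0011, -0.4894, 0.1936, 0.0, 0.0, 0.0] rows>= 3.4
0 [ 0.499 -0.133  0.115] [-0.46  0.09  2.07 -0.    0.98  0.19] 0.0
row [-0.0011, -0.5, 0.235, 0.0, 0.0, 0.0] rows>= 3.5
```

```bash
python3 -m handwheel '[[0,0.06,-0.136,0,0,0,-1],[0,0.127,-0.27,0,0,0,-1],[0,0.127,-0.27,0,0,0,-1],[-0.87,0.977,0.097,0.138,-0.027,0.122,-1],[-0.87,0.977,0.097,0.138,-0.027,0.122,-1],[-0.87,0.977,0.097,0.138,-0.027,0.122,-1],[-0.87,0.977,0.097,0.138,-0.027,0.122,-1],[-0.87,0.977,0.097,0.138,-0.027,0.122,-1],[-0.87,0.977,0.097,0.138,-0.027,0.122,-1],[-0.87,0.977,0.097,0.138,-0.027,0.122,-1],[-0.87,0.977,0.097,0.138,-0.027,0.122,-1],[-0.87,0.977,0.097,0.138,-0.027,0.122,-1]]' 40
python3 -m handwheel '[[0,0,0,0,0,0,-1],[0,0,0,0,0,0,-1]]'
python3 - <<'E'
from h import *
s=st();row(flapp(.08,.33),downR(-37));row(flapp(.08,.19),downR(-37))
E
```

```text
time: 16.7
eef_pos: [0.6584, -0.2582, 0.3421]
tcp_rot: [0.896, 0.444, -0.003, -0.004]
contact_force: [0.4, 0.8, -0.7]
opening: -0.001
finger_force: 0.0
time: 16.95
eef_pos: [0.6578, -0.253, 0.3484]
tcp_rot: [0.895, 0.446, -0.001, -0.001]
contact_force: [-0.8, -0.2, 0.2]
opening: 0.003
finger_force: 0.0
t 16.95 q [-0.511  0.301  1.382  0.     1.461  0.135] p [ 0.658 -0.253  0.348] F [-0.8   -0.153  0.168] open 0.003 ff 0.0
row [0.002, 0.0007, -0.0015, -0.0008, 0.0001, 0.0001] rows>= 0.0
row [0.002, 0.0015, 0.3485, -0.0008, 0.0001, 0.0001] rows>= 2.2
```

```bash
python3 -m handwheel '[[0,0,0.12,0,0,0,-1],[0,0,0.24,0,0,0,-1],[0,0,0.35,0,0,0,-1],[0,0,0.35,0,0,0,-1]]' | sed -n '2p;4p'
python3 -m handwheel '[[0,-0.06,0,0,0,0,-1],[0,-0.114,0.003,0,0,0,-1],[0,-0.14,-0.003,0,0,0,-1],[0,-0.163,-0.007,0,0,0,-1],[0,-0.19,-0.007,0,0,0,-1],[0,-0.215,-0.007,0,0,0,-1],[0,-0.24,-0.003,0,0,0,-1],[0,-0.27,0.002,0,0,0,-1],[0,-0.297,0.012,0,0,0,-1],[0,-0.324,0.0226,0,0,0,-1]]'
python3 - <<'E'
from h import *
s=st();R=downR(-37)
for n in P: cv2.imwrite(f"pics/f_{n}.png",eyes.read_camera(n)[:,:,::-1])
for f,r in ((42,108),(30,112),(18,116),(8,119),(0,120)):
    a=np.radians(f);row(flapp(-r/1e3*np.cos(a)+.015*np.sin(a),.096+r/1e3*np.sin(a)),R)
E
```

```text
eef_pos: [0.6556, -0.2514, 0.2046]
contact_force: [-0.7, -0.7, 0.1]
time: 18.7
eef_pos: [0.554, -0.1757, 0.1999]
tcp_rot: [0.895, 0.446, -0.0, -0.0]
contact_force: [0.7, -0.6, -0.9]
opening: 0.002
finger_force: 0.6
t 18.7 q [-0.482  0.129  1.856 -0.     1.157  0.165] p [ 0.554 -0.176  0.2  ] F [ 0.671 -0.631 -0.944] open 0.002 ff 0.6
row [0.0029, -0.0486, 0.0302, -0.0013, 0.0002, -0.0] rows>= 0.4
row [0.0028, -0.0967, 0.071, -0.0013, 0.0002, -0.0] rows>= 0.8
row [0.0027, -0.1369, 0.1216, -0.0013, 0.0002, -0.0] rows>= 1.2
row [0.0027, -0.1619, 0.1699, -0.0013, 0.0002, -0.0] rows>= 1.5
row [0.0027, -0.1723, 0.2114, -0.0013, 0.0002, -0.0] rows>= 1.7
```

```bash
python3 -m handwheel '[[0,-0.025,0.015,0,0,0,-1],[0,-0.049,0.03,0,0,0,-1],[0,-0.073,0.05,0,0,0,-1],[0,-0.097,0.071,0,0,0,-1],[0,-0.117,0.096,0,0,0,-1],[0,-0.137,0.1216,0,0,0,-1],[0,-0.15,0.146,0,0,0,-1],[0,-0.162,0.17,0,0,0,-1],[0,-0.168,0.185,0,0,0,-1],[0,-0.172,0.195,0,0,0,-1],[0,-0.172,0.195,0,0,0,-1]]'
python3 -c "from h import *;st()"
```

```text
time: 20.18
eef_pos: [0.4993, -0.1345, 0.1219]
tcp_rot: [0.895, 0.446, -0.001, -0.001]
contact_force: [0.3, 0.1, 0.4]
opening: 0.002
finger_force: 0.0
t 20.18 q [-0.459  0.088  2.059 -0.     0.996  0.187] p [ 0.499 -0.134  0.122] F [0.278 0.07  0.427] open 0.002 ff 0.0
```

```bash
for i in 1 2 3 4; do python3 -m handwheel '[[0,0,0.005,0,0,0,-1],[0,0,0.005,0,0,0,-1]]' | sed -n '2p;4p'; done
```

```text
eef_pos: [0.4997, -0.1347, 0.1203]
contact_force: [-0.8, 0.3, -0.2]
eef_pos: [0.4999, -0.1348, 0.119]
contact_force: [-1.1, 1.1, 4.5]
eef_pos: [0.5, -0.1348, 0.1188]
contact_force: [-5.0, 2.4, 13.5]
eef_pos: [0.5001, -0.1348, 0.1186]
contact_force: [-10.4, 4.7, 22.7]
```

```bash
python3 -m handwheel '[[0,0,-0.015,0,0,0,-1],[0,0,-0.05,0,0,0,-1],[0,0,-0.15,0,0,0,-1],[0,0,-0.3,0,0,0,-1],[0.2,0,-0.4,0,0,0,-1],[0.4,0.0,-0.4,0,0,0,-1],[0.5,0.0,-0.4,0,0,0,-1],[0.5,0,-0.4,0,0,0,-1]]'
python3 - <<'E'
from h import *
a=eyes.read_camera("side");b=eyes.read_camera("top");st()
for n,i in(("side",a),("top",b)): cv2.imwrite(f"pics/z_{n}.png",i[:,:,::-1])
# flap outline in the top and side views: dark grey blob
for n,i,seed,box in(("top",b,(320,218),(260,160,400,290)),("side",a,(290,225),(235,140,350,290))):
    x0,y0,x1,y1=box;g=cv2.cvtColor(i,cv2.COLOR_RGB2GRAY)[y0:y1,x0:x1]
    v=int(np.median(g[seed[1]-y0-3:seed[1]-y0+4,seed[0]-x0-3:seed[0]-x0+4]));m=(np.abs(g.astype(int)-v)<12).astype(np.uint8)
    k,l,s,c=cv2.connectedComponentsWithStats(m,connectivity=4);j=l[seed[1]-y0,seed[0]-x0]
    cs=cv2.findContours((l==j).astype(np.uint8),0,2)[0][0];h=cv2.approxPolyDP(cv2.convexHull(cs),4,True)[:,0]+(x0,y0)
    print(n,v,s[j],h.tolist())
for nm,u in (("hinge",0),("edge",-.138)):
    for w in(-.065,.065):
        X=H+U*u+V*w+[0,0,.004];print("expected",nm,w,X,proj("top",X),proj("side",X))
# unmoved check: pixel change from start outside box/tray
for n,i in(("side",a),("top",b)):
    o=cv2.imread(f"pics/{n}0.png")[:,:,::-1];m=(np.abs(o.astype(int)-i).max(2)>40).astype(np.uint8)
    k,l,s,c=cv2.connectedComponentsWithStats(m);print(n,[s[j].tolist() for j in range(1,k) if s[j,4]>25])
E
```

```text
time: 22.18
eef_pos: [0.6215, 0.0276, 0.2745]
tcp_rot: [0.894, 0.447, -0.0, -0.0]
contact_force: [-0.1, -0.3, 0.7]
opening: 0.001
finger_force: 0.0
t 22.27 q [-0.121  0.153  1.69   0.     1.3    0.523] p [0.621 0.026 0.274] F [-0.027  0.254 -0.467] open -0.0 ff 0.0
top 139 [  16   20   84   84 3743] [[310, 180], [359, 213], [327, 263], [276, 232]]
side 144 [  17   63   65   48 2089] [[303, 203], [316, 242], [261, 249], [252, 209]]
expected hinge -0.065 [ 0.543 -0.273  0.1  ] [361.06  212.378] [316.613 243.956]
expected hinge 0.065 [ 0.622 -0.168  0.1  ] [311.232 178.716] [303.644 203.002]
expected edge -0.065 [ 0.433 -0.19   0.1  ] [326.134 265.065] [260.369 251.491]
expected edge 0.065 [ 0.511 -0.086  0.1  ] [275.481 229.108] [252.089 209.166]
side [[0, 1, 11, 12, 102], [0, 0, 282, 100, 9787], [225, 35, 52, 90, 2040], [186, 46, 9, 9, 38], [0, 50, 9, 14, 43], [68, 98, 80, 35, 1586], [0, 158, 41, 99, 1758], [190, 163, 26, 10, 53], [269, 166, 70, 80, 2063], [171, 170, 47, 30, 391], [154, 175, 19, 12, 31], [232, 181, 39, 27, 432], [222, 208, 9, 38, 165], [253, 210, 12, 41, 90], [42, 254, 36, 60, 957], [31, 293, 11, 5, 28], [0, 298, 30, 19, 49], [17, 300, 27, 11, 75], [0, 311, 66, 38, 568]]
top [[136, 55, 18, 49, 489], [150, 54, 70, 43, 2019], [226, 61, 12, 10, 69], [220, 65, 7, 29, 73], [224, 69, 11, 38, 157], [23, 94, 218, 290, 27195], [112, 100, 12, 46, 159], [117, 114, 15, 42, 272], [132, 127, 8, 7, 26], [81, 157, 39, 94, 1122], [144, 162, 37, 11, 200], [287, 162, 97, 97, 3013], [220, 191, 36, 24, 612], [8, 207, 8, 9, 44], [279, 229, 46, 32, 117], [66, 254, 24, 29, 415]]
```

```bash
python3 -m handwheel '[[0,0,-0.15,0,0,0,-1],[0,0,-0.15,0,0,0,-1],[0,0,-0.15,0,0,0,-1]]' | sed -n '2p;4p'; python3 -c "
from plant import ctrl
print(ctrl.sign_off())"
```

```text
eef_pos: [0.6197, 0.0234, 0.3345]
contact_force: [-0.4, 0.0, -0.9]
the job is handed in; nothing more can be done
None
```

I tipped all four vials into the waste box, stood the empty tray back on the bench and let it go, pushed the flap shut, and handed the job in after about 23 s; in both camera views the flap's corners lie within about 3 pixels of where a shut flap's should be, but the tab and the bystanders I did not check separately.

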